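# Gauge a turned sleeve in the bench calliper

### The arm

A 6-joint arm with a two-finger parallel gripper is mounted at the origin on a cart in front of the work surface, level with it; the furniture and walls round the work are solid. World frame = base frame: x ahead of the robot, y to its left, z up, the work surface at z = 0. Lengths are in m, angles in rad, forces in N, time in s.
With the tool pointing down it reaches from about 0.275 to 0.825 m from the base axis. Payload 5.2 kg.
Tool frame: the origin (TCP) lies on the centre line of the jaws, within the pads' length; the fingertips stand 14 mm ahead of it and the grasp point (between the pads) lies 5 mm behind it; z points along the fingers, y is the line along which they close (so a half turn about z gives the same grasp; the last joint's range is limited). The gripper opens to 93 mm and grips with 3 to 60 N. Pads are 15 mm wide; open, the fingers measure 128 mm over their backs; the gripper's body (75 mm by 188 mm) begins 65 mm behind the grasp point.
Start: joints at [1.039, 0.259, 1.535, -0, 1.348, -0.203], TCP at [0.178, 0.521, 0.233] pointing down, gripper open.
Joint ranges: [-3.14, 3.14], [-0.91, 2.08], [0.19, 2.58], [-1.22, 4.36], [0.22, 2.71], [-3.12, 3.12]. Speed limits (rad/s): [2.57, 2.57, 3.14, 3.14, 3.14, 3.14].

### API

Orientations are given as a 3x3 rotation matrix whose columns are the frame's x, y, z axes.
In Python, from plant import status, imaging, ctrl gives the robot as it stands.
- The arm moves only by the tool servo_tool, never from a script. Its argument "series" is a list of rows, each a list of 7 numbers: the opening, from 0 (shut) to 1 (fully open), then the shift along the tool's x, y, z in mm, then the turn, a rotation vector about the tool's x, y, z in rad. A call has 1 to 20 rows; each row shifts and turns the commanded pose from where the row before left it, along the tool's axes as they then stand; what a row does not reach is not made up. A row lasts 1/10 s, in which the tool goes at most 50 mm and 8.59 degrees, less where a joint would pass 70% of its speed; a pose out of reach is approached as far as the arm can. A call is refused whole if a number of a shift passes 50 or a number of a turn 0.15, either way. A call with a gripper value outside its range is refused whole. The fingers move at their own pace and stop on an object; the grip force is fixed at half the most. Time passes only in rows, so rows that do not move let the fingers close. It gives the time, the measured TCP pose, the force and the opening at its end, in the units of the state.
- status.read_state(): the state, without advancing time (a new reading comes with each control period).
- imaging.snapshot(name): name is "scene" or "side" or "wrist"; returns the picture (384x512x3 uint8, red, green, blue); there is no depth.
- imaging.get_calibration(name): a dict with "fx", "fy", "cx", "cy" (pixels), "extrinsics" (4x4, takes a point from world to camera coordinates); the wrist camera has in their place "tool_from_camera" (4x4, takes a point from camera to tool coordinates, whose origin is the TCP and whose axes are the flange's). Camera axes: x right, y up, looking along -z (the intrinsics and any distortion apply to the point x, -y, -z); pixel columns grow to the right and rows downward; lengths in m; the calibration is good to about 2 mm. A picture is of the moment at which its call begins: read the wrist's pose just before it. get_calibration takes no time and is no camera call.
- ctrl.close_job(): hands the job in, once; it reports no verdict.
Trained networks look in the newest picture that a camera, given by its name, has taken for a name from the list of things; names that differ only in an ending like _2 or _b are one class to them, and where a whole thing is asked for, a point or a joint stands for the part that bears it (a point fixed in the world has none). Each returns a list of dicts, best first, with "confidence" (0 to 1); they miss things now and then, are a little off and sometimes report something else, mostly with a low value. They report only what shows in the picture. A call takes as long as a camera call.
- imaging.boxes_of(camera, thing): "xy" ([column, row] in pixels, amid what is visible of it).
- imaging.pinpoint(camera, thing): "xy" ([column, row] in pixels: a listed point, or the origin of a listed thing).
The state is a dict: "time": time; "q": joint angles; "joint_vel": joint speeds; "effort": joint torques, N m; "position": TCP position; "orientation": TCP orientation; "ft_force": force on the tool from outside, world axes, zero at the start; "wrist_torque": the same for the moment, N m; "grip_width": opening from 0.0 (shut) to 1.0 (fully open).
Only numpy, scipy, OpenCV 4.12 (cv2) and the standard library are available. Lean on these libraries where they do the work, as an engineer would, in place of code of your own. Each camera call takes 0.05 s, during which the arm holds its last target. There are 200 camera calls.

### The job

Gauge the stepped sleeve (the one with the thin upper half): set it down gently, thick end down and upright, on the bench calliper's base between the two open jaws, and let go of it. Then slide the movable jaw in lightly until the sleeve is nipped against the fixed jaw, without pressing so hard that the jaw swings out of square, and leave it closed on the sleeve. Leave the other things on the table where they are.

Things in the scene. Friction and masses are not known exactly. Their poses are not given: they have to be found in the camera images.
- bench_calliper: Bench calliper fixed to the table, grey base plate 130 x 240 x 12 mm. Origin: centre of its underside; x points to the beam, y along the beam, z up. Parts stand on the flat top, z = 12 mm. Steel beam along y at x = 40 mm between end posts (y = +-105 mm, top z = 50 mm). Everything on the beam has x > 20 mm except the two jaw blades. Nothing but the thumb post is higher than 52 mm.
- measuring_place (a point): Point on the base's top at the foot of the fixed jaw's measuring face, on the base's lengthwise middle line (x = -10, y = -50, z = 12 mm in the calliper's frame), 50 mm from the beam; axes as the calliper's. A part stands on the +y side of it, its axis well within the blades' length.
- fixed_jaw: The calliper's fixed jaw, a steel blade 10 mm thick reaching from the beam to x = -33 mm, z = 24 to 44 mm in the calliper's frame; its measuring face lies at y = -50 mm and looks to +y. Origin: in the plane of that face, at the beam (x = 40, y = -50, z = 34 mm); axes as the calliper's.
- sliding_jaw: The movable steel jaw blade, of the same size, carried by the carriage on a pivot. Origin: in its measuring face's plane at the beam, 34 mm above the table; with the jaw square its axes are the calliper's, the blade reaching to -x and its face looking to -y, at the fixed jaw.
- carriage (a joint): Slide of the carriage with the movable jaw along the beam: the opening between the two measuring faces in m, 0 shut, at most 0.105; it starts 0.068 to 0.09 open and closes toward the calliper's -y. It slides with about 1.5 N of friction and stays where it is left.
- jaw_swing (a joint): Swing of the movable jaw blade about the vertical pivot at the beam, rad: 0 square, positive when the blade is pushed open by the part. Sprung to square with 4 N m/rad, so a part 50 mm from the beam swings it about 0.0125 rad for each newton.
- thumb_post (a point): Centre of the top of the dark grooved thumb post on the carriage, by which it is moved: 14 mm wide along the beam, 16 mm across, 50 to 95 mm above the table, over the beam, 20 mm from the movable jaw's face on the side away from the fixed jaw. A sleeve stands about 50 mm to the side of the post's path, so a gripper had best close along the beam.
- stepped_sleeve: Stepped turned aluminium sleeve standing upright, 105 mm tall, round: lower 60 mm is 44 mm in diameter, upper 45 mm is 28 mm in diameter, dark bore in the top. Origin: centre of its underside, z up along its axis. About 0.2 kg. Its thin half stands clear above the jaws on the calliper. It starts on the strip of table in front of the laser cabinet, whose upright front is about 0.1 m beyond it: carry it sideways before reaching out.
- plain_sleeve: Bystander: plain straight turned aluminium sleeve, upright, 36 mm in diameter, 105 mm tall. Origin: centre of its underside.
- dial_gauge: Bystander: dial indicator lying on its back, 111 x 58 x 21 mm. Origin: centre of its underside.
- v_block: Bystander: steel V block, 35 x 40 x 30 mm, beyond the calliper. Origin: centre of its underside.

How it is judged:
By the outcome, as a careful person would: the job done as asked, in the order asked, and still so for the second after the job is handed in, with the robot touching nothing.
It also fails if it takes over 61 s, if anything falls off the work surface, if the arm or the gripper's body presses on something with over 40 N, if the wrist force passes 120 N, or if a joint passes its speed limit or range.

## Working session

There is one attempt and no reset: what is moved stays moved. The work goes in short steps, Python scripts to look and compute and a tool call to move; the robot and the scene stay as the last step left them, time stands still between calls to the robot, and variables do not carry over. Pictures are saved under pics/ and viewed, on a budget of 10 in all, crops included, one or two more only if the job needs it, and the job is handed in when it is done.

Besides the shell and the picture viewer there is one more tool, called after "Request:" as name(argument=value, ...), one argument or row to a line, values as JSON. servo_tool: Moves the arm, as the interface text tells. Its arguments: {"type":"object","properties":{"series":{"type":"array","items":{"type":"array","items":{"type":"number"}}}},"required":["series"]}

```bash
mkdir -p pics; cat > h.py <<'E'
import numpy as np, cv2
from plant import status, imaging, ctrl
def snap(n,f=None):
    im=imaging.snapshot(n)
    if f: cv2.imwrite('pics/'+f,im[:,:,::-1])
    return im
def cam(n,s=None):
    c=imaging.get_calibration(n)
    if n=='wrist':
        s=s or status.read_state(); T=np.eye(4);T[:3,:3]=s['orientation'];T[:3,3]=s['position']
        W=T@np.array(c['tool_from_camera'])
    else: W=np.linalg.inv(np.array(c['extrinsics']))
    return c,W
def ray(n,xy,s=None):
    c,W=cam(n,s); K=np.array([[c['fx'],0,c['cx']],[0,c['fy'],c['cy']],[0,0,1]])
    d=np.linalg.inv(K)@[xy[0],xy[1],1]; d=W[:3,:3]@[d[0],-d[1],-d[2]]
    return W[:3,3],d
def onz(n,xy,z,s=None):
    o,d=ray(n,xy,s); return o+d*(z-o[2])/d[2]
def tri(l):
    A=0;b=0
    for o,d in l:
        d=d/np.linalg.norm(d);P=np.eye(3)-np.outer(d,d);A=A+P;b=b+P@o
    x=np.linalg.solve(A,b); return x,[np.linalg.norm((np.eye(3)-np.outer(d,d)/(d@d))@(x-o)) for o,d in l]
E
python3 - <<'E'
from h import *
np.set_printoptions(precision=4,suppress=True)
ims=[]
for n in ['scene','side']:
    ims.append(snap(n,n+'0.png'))
    print(n,imaging.get_calibration(n).keys(), cam(n)[1][:3,3])
    for t in ['bench_calliper','measuring_place','fixed_jaw','sliding_jaw','thumb_post','stepped_sleeve','plain_sleeve','dial_gauge','v_block']:
        r=imaging.pinpoint(n,t)
        print(t,[(np.round(q['xy'],1),round(q['confidence'],2)) for q in r[:3]], [onz(n,q['xy'],{'measuring_place':.012,'fixed_jaw':.034,'sliding_jaw':.034,'thumb_post':.095}.get(t,0))[:2] for q in r[:1]])
print(status.read_state())
E
```

```text
scene dict_keys(['fx', 'fy', 'cx', 'cy', 'extrinsics']) [-0.1099 -0.37    0.7525]
bench_calliper [(array([328.3, 252.6]), 0.57), (array([355.4, 243.8]), 0.32)] [array([ 0.5603, -0.2739])]
measuring_place [(array([346.5, 263.5]), 0.72)] [array([ 0.5341, -0.3287])]
fixed_jaw [(array([353.4, 243.5]), 0.81)] [array([ 0.5889, -0.3294])]
sliding_jaw [(array([326.3, 230.4]), 0.64)] [array([ 0.6046, -0.2503])]
thumb_post [(array([325. , 210.5]), 0.95)] [array([ 0.6137, -0.2357])]
stepped_sleeve [(array([180.7, 227.9]), 0.71)] [array([0.4682, 0.1379])]
plain_sleeve [(array([225.8, 239.1]), 0.92)] [array([ 0.4853, -0.0002])]
dial_gauge [(array([140.3, 207.5]), 0.88)] [array([0.4884, 0.2982])]
v_block [(array([305.9, 199.8]), 0.56)] [array([ 0.7403, -0.1471])]
side dict_keys(['fx', 'fy', 'cx', 'cy', 'extrinsics']) [ 0.4993 -0.9506  0.8815]
bench_calliper [(array([244.2, 284.6]), 0.56)] [array([ 0.5619, -0.2691])]
measuring_place [(array([239.4, 301.1]), 0.73)] [array([ 0.545 , -0.3214])]
fixed_jaw [(array([258.3, 296.6]), 0.73)] [array([ 0.5855, -0.3318])]
sliding_jaw [(array([263.8, 267. ]), 0
[... 152 characters left out ...]
] []
plain_sleeve [] []
dial_gauge [(array([195.5, 147.7]), 0.84)] [array([0.4773, 0.2814])]
v_block [(array([305.1, 239.2]), 0.8)] [array([ 0.7304, -0.1515])]
{'time': 1.0, 'q': array([ 1.0392,  0.2586,  1.535 ,  0.    ,  1.348 , -0.2028]), 'joint_vel': array([ 0.0012,  0.0001,  0.0016,  0.0001,  0.001 , -0.0004]), 'effort': array([  0.0011, -43.7207, -28.4317,   0.0721,   0.0313,   0.    ]), 'position': array([0.1776, 0.5205, 0.2327]), 'orientation': array([[-0.9464,  0.3229, -0.    ],
       [ 0.3229,  0.9464, -0.    ],
       [ 0.    , -0.    , -1.    ]]), 'ft_force': array([-0.3019,  1.0358,  0.4111]), 'wrist_torque': array([ 0.0204, -0.052 , -0.0089]), 'grip_width': 0.9988759167017462}
```

View pics/scene0.png

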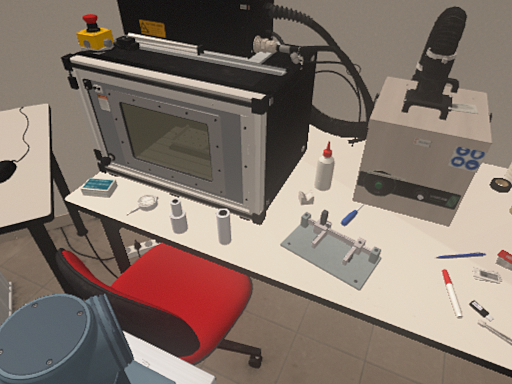

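View pics/side0.png

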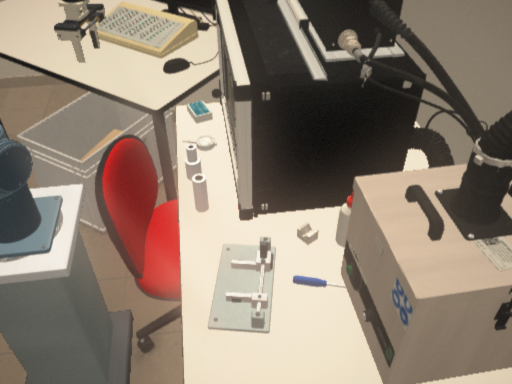

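The scene camera shows the stepped sleeve at about (178,218), the plain one at (223,227), and the calliper at (330,248) with the thumb post at (324,215). The side view agrees. I'll turn the tool to close along world y, then go above the sleeve for a wrist look.

Request:
servo_tool(
  series=[
    [1,0,0,0,0,0,-0.11],
    [1,0,0,0,0,0,-0.11],
    [1,0,0,0,0,0,-0.11],
    [1,-22,-32,0,0,0,0],
    [1,-22,-32,0,0,0,0],
    [1,-22,-32,0,0,0,0],
    [1,-22,-32,0,0,0,0],
    [1,-22,-32,0,0,0,0],
    [1,-22,-32,0,0,0,0],
    [1,-22,-32,0,0,0,0],
    [1,-22,-32,0,0,0,0],
    [1,-22,-32,0,0,0,0],
    [1,-22,-32,0,0,0,0],
    [1,-22,-32,0,0,0,0],
    [1,-22,-32,0,0,0,0],
    [1,0,0,0,0,0,0],
    [1,0,0,0,0,0,0],
  ],
)

```text
time: 2.7
position: [0.4421, 0.1363, 0.2325]
orientation: [[-1.0, 0.001, -0.001], [0.001, 1.0, 0.0], [0.001, 0.0, -1.0]]
ft_force: [-1.0, 0.1, 0.0]
grip_width: 1.001
```

```bash
python3 - <<'E'
from h import *
np.set_printoptions(precision=4,suppress=True)
s=status.read_state(); print(s['time'],s['position'],s['orientation'],s['ft_force'])
print(imaging.get_calibration('wrist')['tool_from_camera'])
snap('wrist','w1.png')
for t in ['stepped_sleeve','plain_sleeve']:
    for q in imaging.pinpoint('wrist',t): print(t,q['xy'],q['confidence'],onz('wrist',q['xy'],0,s))
E
```

```text
2.7 [0.4421 0.1363 0.2325] [[-1.      0.0013 -0.0007]
 [ 0.0013  1.      0.0004]
 [ 0.0007  0.0004 -1.    ]] [-0.9527  0.1436  0.0191]
[[-0.0011  0.9582  0.2862  0.0802]
 [ 1.      0.0011  0.0002 -0.001 ]
 [-0.0001  0.2862 -0.9582 -0.1521]
 [ 0.      0.      0.      1.    ]]
stepped_sleeve [256.0, 182.8] 0.94 [0.4598 0.1402 0.    ]
plain_sleeve [155.0, 198.3] 0.9 [0.4814 0.0017 0.    ]
```

View pics/w1.png

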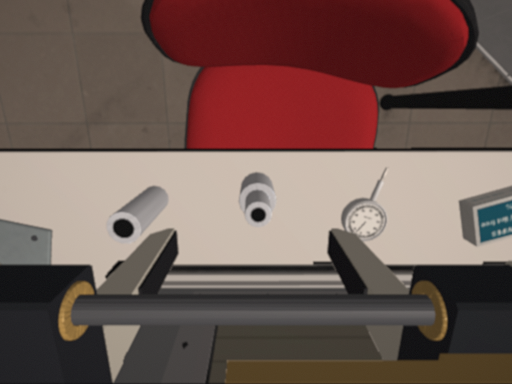

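The wrist view shows the stepped sleeve with its bore at about (258,214), the plain sleeve with its bore at (124,228), and the dial gauge at (364,220). Refining the axis from the bore.

```bash
python3 - <<'E'
from h import *
np.set_printoptions(precision=4,suppress=True)
s=status.read_state()
g=cv2.imread('pics/w1.png',0); x0,y0=238,195
c=g[y0:235,x0:278]; m=(c<50).astype(np.uint8)
n,l,st,ce=cv2.connectedComponentsWithStats(m)
for i in range(1,n):
    if st[i,4]>30: p=ce[i]+[x0,y0]; print(st[i],p,onz('wrist',p,.105,s), onz('wrist',p,.100,s))
E
```

```text
[ 14  14  13  12 127] [257.8819 214.5433] [0.4655 0.1424 0.105 ] [0.4674 0.1425 0.1   ]
```

Request:
servo_tool(
  series=[
    [1,-12,2.5,0,0,0,0],
    [1,-11,2.5,0,0,0,0],
    [1,0,0,25,0,0,0],
    [1,0,0,25,0,0,0],
    [1,0,0,25,0,0,0],
    [1,0,0,25,0,0,0],
    [1,0,0,25,0,0,0],
    [1,0,0,15,0,0,0],
    [1,0,0,12,0,0,0],
    [1,0,0,0,0,0,0],
    [0,0,0,0,0,0,0],
    [0,0,0,0,0,0,0],
    [0,0,0,0,0,0,0],
    [0,0,0,0,0,0,0],
    [0,0,0,0,0,0,0],
    [0,0,0,0,0,0,0],
    [0,0,0,0,0,0,0],
    [0,0,0,0,0,0,0],
  ],
)

```text
time: 4.65
position: [0.465, 0.1419, 0.0807]
orientation: [[-1.0, -0.001, 0.0], [-0.001, 1.0, -0.0], [-0.0, -0.0, -1.0]]
ft_force: [-0.9, 0.6, 0.7]
grip_width: 0.363
```

Request:
servo_tool(
  series=[
    [0,0,0,0,0,0,0],
    [0,0,0,0,0,0,0],
    [0,0,0,0,0,0,0],
    [0,0,0,0,0,0,0],
    [0,0,0,0,0,0,0],
  ],
)

```text
time: 5.15
position: [0.465, 0.1419, 0.0806]
orientation: [[-1.0, -0.001, -0.0], [-0.001, 1.0, -0.0], [0.0, -0.0, -1.0]]
ft_force: [-0.2, -0.1, 0.5]
grip_width: 0.288
```

Request:
servo_tool(
  series=[
    [0,0,0,-15,0,0,0],
    [0,0,0,-25,0,0,0],
    [0,0,0,-30,0,0,0],
    [0,0,0,-35,0,0,0],
    [0,0,0,-35,0,0,0],
    [0,0,0,-20,0,0,0],
    [0,0,-20,0,0,0,0],
    [0,0,-32,0,0,0,0],
    [0,0,-34,0,0,0,0],
    [0,0,-34,0,0,0,0],
    [0,0,-34,0,0,0,0],
    [0,0,-34,0,0,0,0],
    [0,0,-34,0,0,0,0],
    [0,0,-34,0,0,0,0],
    [0,0,-34,0,0,0,0],
    [0,0,-34,0,0,0,0],
    [0,0,-34,0,0,0,0],
    [0,0,-34,0,0,0,0],
    [0,0,0,0,0,0,0],
  ],
)

```text
time: 7.05
position: [0.4651, -0.254, 0.2398]
orientation: [[-1.0, 0.003, -0.001], [0.003, 1.0, -0.001], [0.001, -0.001, -1.0]]
ft_force: [-0.6, 0.5, -1.7]
grip_width: 0.29
```

Request:
servo_tool(
  series=[
    [0,-20,0,-14,0,0,0],
    [0,-29,0,-14,0,0,0],
    [0,-29,0,-14,0,0,0],
    [0,-29,0,-14,0,0,0],
    [0,-28,0,-14,0,0,0],
    [0,0,0,0,0,0,0],
    [0,0,0,0,0,0,0],
  ],
)

```text
time: 7.75
position: [0.6004, -0.2489, 0.3096]
orientation: [[-1.0, -0.002, -0.002], [-0.002, 1.0, 0.001], [0.002, 0.001, -1.0]]
ft_force: [-0.5, -0.5, -2.4]
grip_width: 0.291
```

```bash
python3 - <<'E'
from h import *
np.set_printoptions(precision=4,suppress=True)
s=status.read_state(); print(s['time'],s['position'],s['grip_width'],s['ft_force'])
snap('wrist','w2.png')
Z={'measuring_place':.012,'fixed_jaw':.034,'sliding_jaw':.034,'thumb_post':.095}
for t in ['bench_calliper','measuring_place','fixed_jaw','sliding_jaw','thumb_post','stepped_sleeve','v_block']:
    for q in imaging.pinpoint('wrist',t)[:2]: print(t,q['xy'],round(q['confidence'],2),onz('wrist',q['xy'],Z.get(t,0),s)[:2])
E
```

```text
7.75 [ 0.6004 -0.2489  0.3096] 0.2912779904405778 [-0.5366 -0.5094 -2.4127]
bench_calliper [237.2, 135.6] 0.94 [ 0.5621 -0.2732]
measuring_place [205.9, 122.2] 0.81 [ 0.5415 -0.3189]
measuring_place [232.8, 134.1] 0.45 [ 0.5588 -0.2792]
fixed_jaw [196.9, 156.5] 0.78 [ 0.5892 -0.3309]
fixed_jaw [246.2, 166.7] 0.47 [ 0.6043 -0.2588]
sliding_jaw [244.4, 167.6] 0.63 [ 0.6056 -0.2615]
thumb_post [262.4, 180.3] 0.88 [ 0.61   -0.2369]
thumb_post [205.2, 119.4] 0.45 [ 0.5343 -0.307 ]
v_block [310.8, 239.0] 0.74 [ 0.7367 -0.1492]
```

View pics/w2.png

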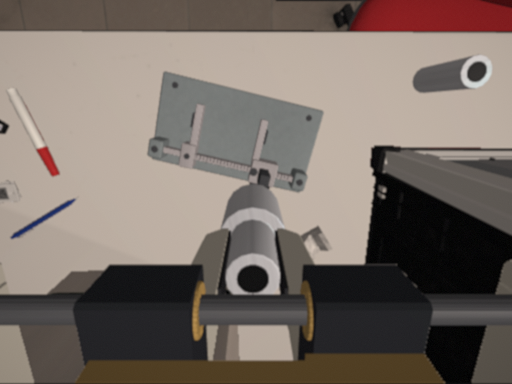

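The view is clear: the plate corners are near (165,72), (322,111), (303,192) and (150,155), the jaws at (197,130) and (262,145), and the post at (263,180). I'll warp the picture onto the plate-top plane and fit the edges.

```bash
python3 - <<'E'
from h import *
np.set_printoptions(precision=4,suppress=True)
s=status.read_state(); im=cv2.imread('pics/w2.png')
def warp(z,k=2):
    src=np.float32([[150,60],[330,60],[330,200],[150,200]])
    w=np.array([onz('wrist',p,z,s)[:2] for p in src])
    # out: col=( -0.12 - ... ) y-> right ; x up->down ; col=(y+0.42)*1000k, row=(x-0.46)*1000k
    dst=np.float32(np.c_[(w[:,1]+.42)*1000*k,(w[:,0]-.46)*1000*k])
    return cv2.warpPerspective(im,cv2.getPerspectiveTransform(src,dst),(300*k,200*k))
o=warp(.012); cv2.imwrite('pics/top.png',o)
h=cv2.cvtColor(o,cv2.COLOR_BGR2HSV); 
b=o[150,200:210]; print(o[120,250],h[120,250], o[60,560])
m=((h[...,2]<150)&(h[...,2]>0)&(o[...,1].astype(int)-o[...,2]>5)).astype(np.uint8)
m=cv2.morphologyEx(m,cv2.MORPH_CLOSE,np.ones((15,15)));m=cv2.morphologyEx(m,cv2.MORPH_OPEN,np.ones((9,9)))
c=max(cv2.findContours(m,0,2)[0],key=cv2.contourArea); r=cv2.minAreaRect(c)
print(r); bx=cv2.boxPoints(r); print('centre',r[0][1]/2000+.46,r[0][0]/2000-.42, [ (p[1]/2000+.46,p[0]/2000-.42) for p in bx])
cv2.polylines(o,[np.int32(bx)],True,(0,0,255),1); cv2.imwrite('pics/topb.png',o)
E
```

```text
[120 123 120] [ 60   6 123] [165 177 191]Traceback (most recent call last):
  File "<stdin>", line 15, in <module>
ValueError: max() iterable argument is empty
```

```bash
python3 - <<'E'
from h import *
o=cv2.imread('pics/top.png'); k=2
m=((o[...,0].astype(int)-o[...,2]>-8)&(o[...,1]>60)).astype(np.uint8)
m=cv2.morphologyEx(m,cv2.MORPH_CLOSE,np.ones((15,15)));m=cv2.morphologyEx(m,cv2.MORPH_OPEN,np.ones((9,9)))
c=max(cv2.findContours(m,0,2)[0],key=cv2.contourArea); r=cv2.minAreaRect(c)
print(r); bx=cv2.boxPoints(r); print('centre',r[0][1]/2000+.46,r[0][0]/2000-.42, [ (p[1]/2000+.46,p[0]/2000-.42) for p in bx])
cv2.polylines(o,[np.int32(bx)],True,(0,0,255),1); cv2.imwrite('pics/topb.png',o)
E
```

```text
((283.71295166015625, 199.77291870117188), (495.52679443359375, 254.83460998535156), 13.248604774475098)
centre 0.5598864593505859 -0.27814352416992183 [(np.float32(0.5935087), np.float32(-0.41332862)), (np.float32(0.46948263), np.float32(-0.38412756)), (np.float32(0.5262642), np.float32(-0.1429584)), (np.float32(0.6502903), np.float32(-0.17215948))]
```

View pics/topb.png

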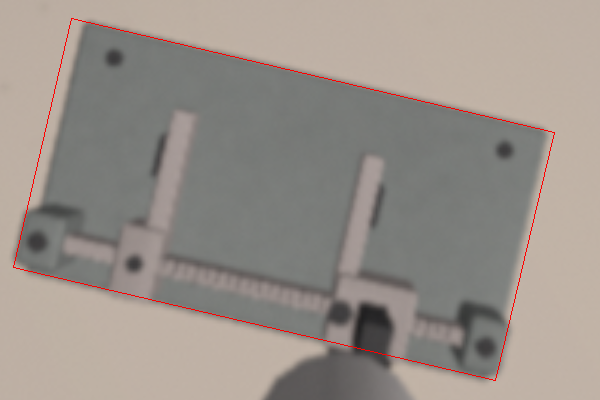

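Angle about 13.1°, centre about (0.5615, -0.278). Checking the pose by overlaying the model on the raw image.

```bash
cat >> h.py <<'E'
def proj(n,P,s=None):
    c,W=cam(n,s); p=np.linalg.inv(W)@np.r_[P,1]
    return np.array([c['cx']+c['fx']*p[0]/-p[2], c['cy']+c['fy']*-p[1]/-p[2]])
def cw(p,c=(.5616,-.2775),a=-.229):  # calliper mm -> world
    R=np.array([[np.cos(a),-np.sin(a)],[np.sin(a),np.cos(a)]]); p=np.array(p)/1000
    return np.r_[R@p[:2]+c,p[2]]
E
python3 - <<'E'
from h import *
s=status.read_state(); im=cv2.imread('pics/w2.png')
f=4; o=cv2.resize(im[60:205,140:335],None,fx=f,fy=f,interpolation=cv2.INTER_CUBIC)
def poly(pts,col):
    q=np.array([(proj('wrist',cw(p),s)-[140,60]+.5)*f-.5 for p in pts]); cv2.polylines(o,[np.int32(q)],True,col,1)
poly([(-65,-120,12),(65,-120,12),(65,120,12),(-65,120,12)],(0,0,255))
poly([(-33,-60,44),(25,-60,44),(25,-50,44),(-33,-50,44)],(0,255,0))
for g,c in((80,(255,0,0)),(75,(0,255,255))): poly([(-33,g-50,44),(25,g-50,44),(25,g-40,44),(-33,g-40,44)],c)
g=78;poly([(32,g-37,95),(32,g-23,95),(48,g-23,95),(48,g-37,95)],(255,0,255))
cv2.imwrite('pics/ov.png',o)
E
```

```text
(no output)
```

View pics/ov.png

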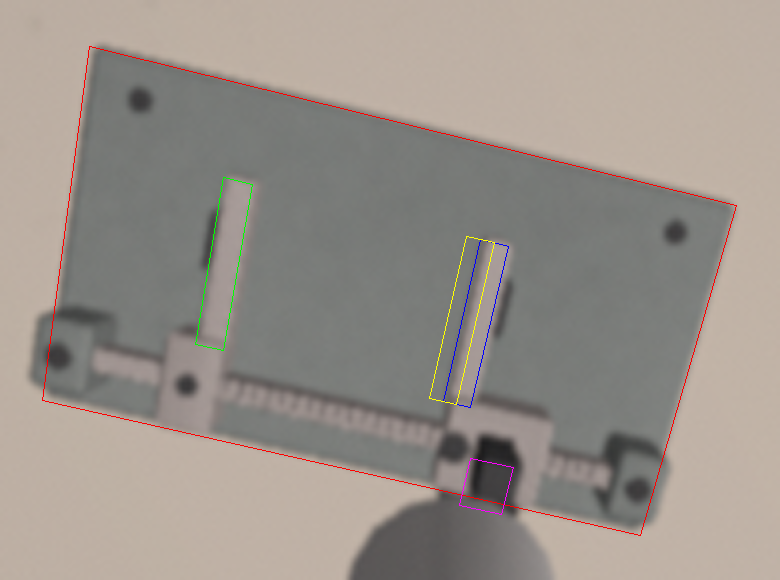

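The overlay matches to within about 1–2 mm; the opening is about 80 mm. The target for the sleeve axis is calliper (-10,-17), which is world (0.548,-0.292).

Request:
servo_tool(
  series=[
    [0,13,-11,0,0,0,0],
    [0,13,-11,0,0,0,0],
    [0,13,-11,0,0,0,0],
    [0,13,-10,0,0,0,0],
    [0,0,0,20,0,0,0],
    [0,0,0,30,0,0,0],
    [0,0,0,30,0,0,0],
    [0,0,0,30,0,0,0],
    [0,0,0,30,0,0,0],
    [0,0,0,20,0,0,0],
    [0,0,0,0,0,0,0],
    [0,0,0,0,0,0,0],
  ],
)

```text
time: 9.35
position: [0.5481, -0.2938, 0.1512]
orientation: [[-1.0, -0.0, 0.0], [-0.0, 1.0, -0.0], [-0.0, -0.0, -1.0]]
ft_force: [0.4, 0.1, -1.6]
grip_width: 0.288
```

```bash
python3 - <<'E'
from h import *
np.set_printoptions(precision=4,suppress=True)
s=status.read_state(); p=s['position']; print(s['time'],p,s['orientation'],s['ft_force'])
P=[]
im={}
for n in ['scene','side']:
    im[n]=snap(n)[:,:,::-1]
    for t in ['stepped_sleeve','measuring_place','thumb_post']: print(n,t,[(np.round(q['xy'],1),round(q['confidence'],2)) for q in imaging.pinpoint(n,t)[:1]])
    print('pred sleeve',proj(n,[p[0],p[1],p[2]-.0806]),'pred place',proj(n,cw((-10,-50,12))))
a=cv2.resize(im['scene'][180:300,270:400],None,fx=4,fy=4,interpolation=2)[:,:400]
b=cv2.resize(im['side'][220:340,200:300],None,fx=4,fy=4,interpolation=2)
cv2.imwrite('pics/chk.png',np.hstack([a,b]))
E
```

```text
9.35 [ 0.5481 -0.2938  0.1512] [[-1.     -0.0003  0.    ]
 [-0.0003  1.     -0.0001]
 [-0.     -0.0001 -1.    ]] [ 0.4277  0.0694 -1.6254]
scene stepped_sleeve [(array([340.9, 241.2]), 0.96)]
scene measuring_place [(array([347.4, 262.4]), 0.82)]
scene thumb_post [(array([323.4, 211.7]), 0.71)]
pred sleeve [338.2169 240.142 ] pred place [345.3269 261.1342]
side stepped_sleeve [(array([239.8, 272.8]), 0.93)]
side measuring_place [(array([240.8, 300. ]), 0.96)]
side thumb_post [(array([263.2, 244. ]), 0.79)]
pred sleeve [238.4353 274.0377] pred place [237.472  302.3159]
```

View pics/chk.png

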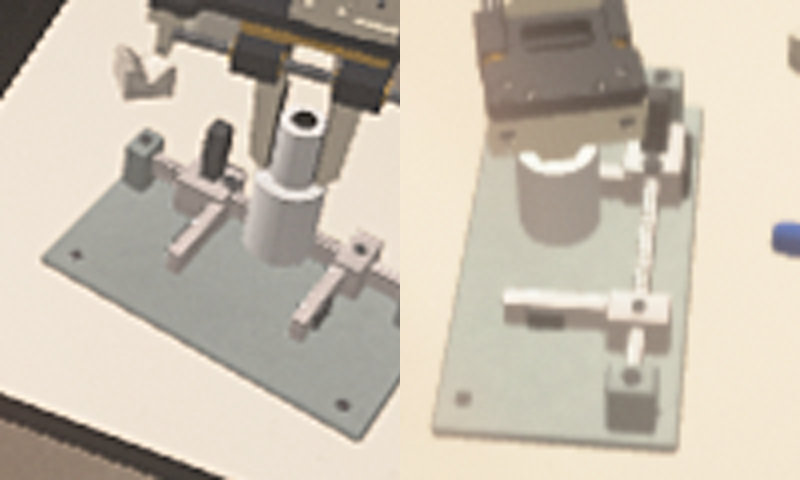

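Both views put the sleeve between the jaws, in line with the model. I'll descend, with the last few mm slow.

Request:
servo_tool(
  series=[
    [0,0,2,15,0,0,0],
    [0,0,1,15,0,0,0],
    [0,0,0,13,0,0,0],
    [0,0,0,8,0,0,0],
    [0,0,0,4,0,0,0],
    [0,0,0,0,0,0,0],
    [0,0,0,0.5,0,0,0],
    [0,0,0,0.5,0,0,0],
    [0,0,0,0.5,0,0,0],
    [0,0,0,0,0,0,0],
  ],
)

```text
time: 10.75
position: [0.5487, -0.29, 0.0944]
orientation: [[-1.0, -0.001, 0.0], [-0.001, 1.0, -0.0], [-0.0, -0.0, -1.0]]
ft_force: [0.1, 0.3, -2.9]
grip_width: 0.287
```

Request:
servo_tool(
  series=[
    [0,0,0,0.5,0,0,0],
    [0,0,0,0.5,0,0,0],
    [0,0,0,0.3,0,0,0],
    [0,0,0,0,0,0,0],
    [0,0,0,0,0,0,0],
  ],
)

```text
time: 11.25
position: [0.5486, -0.29, 0.0928]
orientation: [[-1.0, -0.001, -0.0], [-0.001, 1.0, -0.0], [0.0, -0.0, -1.0]]
ft_force: [-0.6, -0.6, -1.6]
grip_width: 0.291
```

Request:
servo_tool(
  series=[
    [0,0,0,0.3,0,0,0],
    [0,0,0,0.3,0,0,0],
    [0,0,0,0,0,0,0],
  ],
)

```text
time: 11.55
position: [0.5486, -0.2901, 0.0927]
orientation: [[-1.0, -0.001, 0.0], [-0.001, 1.0, -0.0], [-0.0, -0.0, -1.0]]
ft_force: [-0.6, 0.5, 2.5]
grip_width: 0.289
```

Request:
servo_tool(
  series=[
    [0,0,0,0.3,0,0,0],
    [0,0,0,0,0,0,0],
  ],
)

```text
time: 11.75
position: [0.5487, -0.2901, 0.0926]
orientation: [[-1.0, -0.001, 0.0], [-0.001, 1.0, -0.0], [-0.0, -0.0, -1.0]]
ft_force: [-1.2, 0.8, 4.9]
grip_width: 0.29
```

Contact made, about 6 N. Releasing and retreating upward.

Request:
servo_tool(
  series=[
    [0.7,0,0,0,0,0,0],
    [0.7,0,0,0,0,0,0],
    [0.7,0,0,0,0,0,0],
    [0.7,0,0,0,0,0,0],
    [0.7,0,0,0,0,0,0],
    [0.7,0,0,0,0,0,0],
    [0.7,0,0,0,0,0,0],
    [0.7,0,0,-5,0,0,0],
    [0.7,0,0,-15,0,0,0],
    [0.7,0,0,-20,0,0,0],
    [0.7,0,0,-30,0,0,0],
    [0.7,0,0,-40,0,0,0],
    [0.7,0,0,-40,0,0,0],
    [0.7,0,0,-30,0,0,0],
    [0.7,0,0,0,0,0,0],
  ],
)

```text
time: 13.25
position: [0.5504, -0.2913, 0.2782]
orientation: [[-1.0, -0.001, 0.008], [-0.001, 1.0, -0.006], [-0.008, -0.006, -1.0]]
ft_force: [1.0, 0.5, 0.2]
grip_width: 0.705
```

Request:
servo_tool(
  series=[
    [0.7,-15,13,-8,0,0,0],
    [0.7,-16,13,-8,0,0,0],
    [0.7,-16,13,-8,0,0,0],
    [0.7,-15,12,0,0,0,0],
    [0.7,0,0,0,0,0,0.115],
    [0.7,0,0,0,0,0,0.114],
    [0.7,0,0,0,0,0,0],
    [0.7,0,0,0,0,0,0],
  ],
)

```text
time: 14.05
position: [0.6104, -0.2387, 0.2952]
orientation: [[-0.975, 0.223, -0.001], [0.223, 0.975, 0.001], [0.001, 0.0, -1.0]]
ft_force: [0.5, -0.8, 0.4]
grip_width: 0.698
```

```bash
python3 - <<'E'
from h import *
np.set_printoptions(precision=4,suppress=True)
s=status.read_state(); print(s['time'],s['position'],s['orientation'],s['ft_force'])
im=snap('wrist','w3.png')[:,:,::-1]
Z={'measuring_place':.012,'fixed_jaw':.034,'sliding_jaw':.034,'thumb_post':.095,'stepped_sleeve':.012}
a=-.229;R=np.array([[np.cos(a),-np.sin(a)],[np.sin(a),np.cos(a)]])
for t in ['measuring_place','fixed_jaw','sliding_jaw','thumb_post','stepped_sleeve']:
    for q in imaging.pinpoint('wrist',t)[:2]:
        w=onz('wrist',q['xy'],Z[t],s)[:2]; print(t,q['xy'],round(q['confidence'],2),w,'cal',R.T@(w-[.5616,-.2775])*1000)
pp=np.array([proj('wrist',cw(p),s) for p in [(-65,-120,12),(65,-120,12),(65,120,12),(-65,120,12)]]);print(pp)
x0,y0=max(int(pp[:,0].min())-5,0),max(int(pp[:,1].min())-40,0)
o=cv2.resize(im[y0:y0+195,x0:x0+260],None,fx=3,fy=3,interpolation=2)
def poly(pts,col):
    q=np.array([(proj('wrist',cw(p),s)-[x0,y0]+.5)*3-.5 for p in pts]); cv2.polylines(o,[np.int32(q)],True,col,1)
poly([(-65,-120,12),(65,-120,12),(65,120,12),(-65,120,12)],(0,0,255))
poly([(-33,-60,44),(25,-60,44),(25,-50,44),(-33,-50,44)],(0,255,0))
g=80;poly([(-33,g-50,44),(25,g-50,44),(25,g-40,44),(-33,g-40,44)],(255,0,0))
poly([(32,g-37,95),(32,g-23,95),(48,g-23,95),(48,g-37,95)],(255,0,255))
print(x0,y0);cv2.imwrite('pics/ov3.png',o)
E
```

```text
14.05 [ 0.6104 -0.2387  0.2952] [[-0.9749  0.2228 -0.001 ]
 [ 0.2228  0.9749  0.0006]
 [ 0.0011  0.0003 -1.    ]] [ 0.5256 -0.7508  0.4334]
measuring_place [186.3, 127.4] 0.73 [ 0.5381 -0.3213] cal [-12.9417 -48.0182]
fixed_jaw [185.8, 163.0] 0.85 [ 0.5851 -0.3312] cal [ 35.1061 -46.9169]
sliding_jaw [242.0, 162.9] 0.62 [ 0.6029 -0.2532] cal [34.7077 33.0169]
thumb_post [251.1, 174.6] 0.9 [ 0.6091 -0.2411] cal [37.999  46.2105]
stepped_sleeve [209.9, 128.9] 0.94 [ 0.5478 -0.2886] cal [-10.9264 -13.9408]
[[132.4771  89.0657]
 [142.1381 179.6464]
 [299.7086 180.1331]
 [304.2801  89.6589]]
127 49
```

View pics/ov3.png

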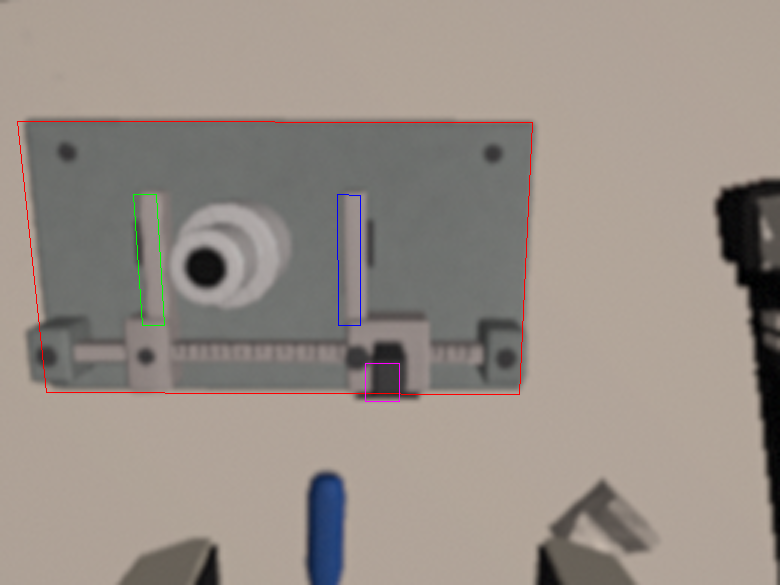

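The sleeve stands upright and free between the jaws, with the opening about 80 mm. Now I'll straddle the post.

Request:
servo_tool(
  series=[
    [0.5,-0.8,3,20,0,0,0],
    [0.5,0,0,35,0,0,0],
    [0.5,0,0,35,0,0,0],
    [0.5,0,0,35,0,0,0],
    [0.5,0,0,25,0,0,0],
    [0.5,0,0,20,0,0,0],
    [0.5,0,0,15,0,0,0],
    [0.5,0,0,12,0,0,0],
    [0.5,0,0,10,0,0,0],
    [0.5,0,0,10,0,0,0],
    [0.5,0,0,0,0,0,0],
    [0.5,0,0,0,0,0,0],
  ],
)

```text
time: 15.55
position: [0.6121, -0.2363, 0.0792]
orientation: [[-0.974, 0.226, 0.0], [0.226, 0.974, -0.0], [-0.0, -0.0, -1.0]]
ft_force: [-0.2, 1.0, 0.3]
grip_width: 0.502
```

```bash
cat >> h.py <<'E'
def force(n=8):
    F=[];
    for _ in range(n):
        imaging.snapshot('side'); s=status.read_state(); F.append(np.array(s['orientation']).T@s['ft_force'])
    print(s['time'],'TCP',s['position'],'F tool',np.mean(F,0).round(2),'sd',np.std(F,0).round(2),s['grip_width'])
def crop(f):
    a=cv2.resize(snap('scene')[180:300,270:400,::-1],None,fx=4,fy=4,interpolation=2)[:,:400]
    b=cv2.resize(snap('side')[220:340,200:300,::-1],None,fx=4,fy=4,interpolation=2)
    cv2.imwrite('pics/'+f,np.hstack([a,b]))
E
python3 -c "
from h import *
force(8);crop('c4.png')"
```

```text
15.95 TCP [ 0.61212065 -0.23627364  0.07931569] F tool [-0.12  0.28 -0.2 ] sd [0.2  0.56 0.29] 0.49870637752178226
```

View pics/c4.png

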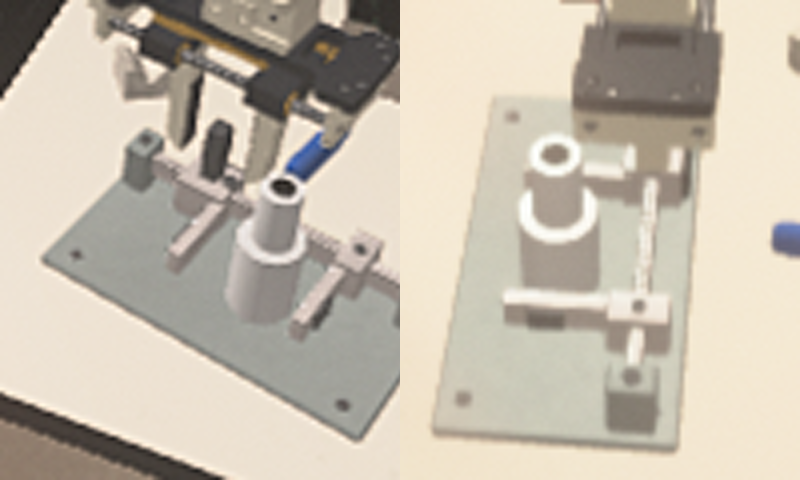

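The post is between the fingers and the sleeve stands free. Narrowing the gap and pushing toward -y.

Request:
servo_tool(
  series=[
    [0.3,0,0,0,0,0,0],
    [0.3,0,0,0,0,0,0],
    [0.3,0,0,0,0,0,0],
    [0.3,0,0,0,0,0,0],
    [0.3,0,-2,0,0,0,0],
    [0.3,0,-2,0,0,0,0],
    [0.3,0,-2,0,0,0,0],
    [0.3,0,-2,0,0,0,0],
    [0.3,0,-2,0,0,0,0],
    [0.3,0,-2,0,0,0,0],
    [0.3,0,-2,0,0,0,0],
    [0.3,0,-2,0,0,0,0],
    [0.3,0,-2,0,0,0,0],
    [0.3,0,-2,0,0,0,0],
    [0.3,0,-2,0,0,0,0],
    [0.3,0,-2,0,0,0,0],
    [0.3,0,-1,0,0,0,0],
    [0.3,0,-1,0,0,0,0],
    [0.3,0,-1,0,0,0,0],
  ],
)

```text
time: 17.95
position: [0.6058, -0.2625, 0.0789]
orientation: [[-0.974, 0.226, -0.0], [0.226, 0.974, 0.0], [0.0, 0.0, -1.0]]
ft_force: [1.1, 1.5, 1.2]
grip_width: 0.299
```

```bash
python3 -c "
from h import *
force(6)
snap('wrist','w5.png')
for c in ['side','scene','wrist']:
  if c!='wrist': snap(c)
  for t in ['sliding_jaw','fixed_jaw','thumb_post','stepped_sleeve']: print(c,t,[(q['xy'],round(q['confidence'],2)) for q in imaging.pinpoint(c,t)[:1]])
"
```

```text
18.25 TCP [ 0.60579491 -0.2626971   0.07896069] F tool [ 0.23  0.69 -0.34] sd [0.55 0.74 0.48] 0.2985953175496155
side sliding_jaw [([264.0, 276.5], 0.48)]
side fixed_jaw [([257.1, 297.7], 0.9)]
side thumb_post []
side stepped_sleeve [([236.4, 288.0], 0.95)]
scene sliding_jaw [([334.9, 233.6], 0.59)]
scene fixed_jaw [([356.5, 243.5], 0.49)]
scene thumb_post [([331.0, 217.8], 0.51)]
scene stepped_sleeve [([335.3, 255.0], 0.58)]
wrist sliding_jaw []
wrist fixed_jaw [([153.5, 221.1], 0.93)]
wrist thumb_post []
wrist stepped_sleeve [([199.9, 150.9], 0.93)]
```

Request:
servo_tool(
  series=[
    [0.3,0,-1,0,0,0,0],
    [0.3,0,-1,0,0,0,0],
    [0.3,0,-1,0,0,0,0],
    [0.3,0,-1,0,0,0,0],
    [0.3,0,-1,0,0,0,0],
    [0.3,0,-1,0,0,0,0],
    [0.3,0,-1,0,0,0,0],
    [0.3,0,0,0,0,0,0],
  ],
)

```text
time: 19.8
position: [0.6043, -0.2692, 0.079]
orientation: [[-0.974, 0.226, 0.0], [0.226, 0.974, 0.0], [0.0, 0.0, -1.0]]
ft_force: [1.1, 2.7, 0.8]
grip_width: 0.296
```

```bash
python3 -c "
from h import *
force(8)
crop('c6.png')"
```

```text
20.2 TCP [ 0.60428785 -0.26917361  0.07895397] F tool [ 0.11  3.03 -0.69] sd [0.3  0.44 0.29] 0.30288888869116865
```

View pics/c6.png

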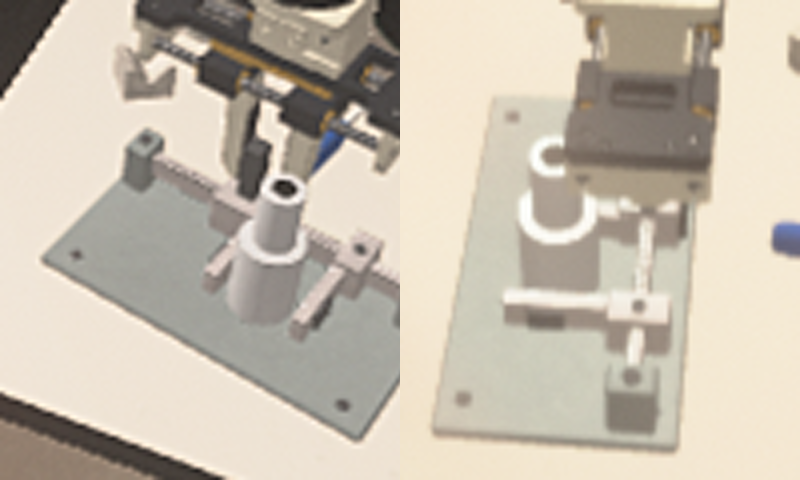

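Request:
servo_tool(
  series=[
    [0.3,0,-0.5,0,0,0,0],
    [0.3,0,-0.5,0,0,0,0],
    [0.3,0,-0.5,0,0,0,0],
    [0.3,0,-0.5,0,0,0,0],
    [0.3,0,0,0,0,0,0],
  ],
)

```text
time: 20.8
position: [0.6038, -0.2715, 0.079]
orientation: [[-0.974, 0.226, -0.0], [0.226, 0.974, -0.0], [-0.0, -0.0, -1.0]]
ft_force: [0.4, 2.0, 1.6]
grip_width: 0.296
```

```bash
python3 -c "
from h import *
force(8)
for c in ['side','scene','wrist']:
  snap(c)
  for t in ['stepped_sleeve']: print(c,t,[(q['xy'],round(q['confidence'],2)) for q in imaging.pinpoint(c,t)[:1]])
"
```

```text
21.2 TCP [ 0.60377147 -0.27140357  0.07893918] F tool [ 0.07  2.02 -0.68] sd [0.51 0.49 0.45] 0.3019628062856397
side stepped_sleeve [([237.0, 291.6], 0.77)]
scene stepped_sleeve [([338.8, 255.6], 0.81)]
wrist stepped_sleeve [([208.6, 151.2], 0.65)]
```

Request:
servo_tool(
  series=[
    [0.3,0,-0.5,0,0,0,0],
    [0.3,0,-0.5,0,0,0,0],
    [0.3,0,-0.5,0,0,0,0],
    [0.3,0,-0.5,0,0,0,0],
    [0.3,0,-0.5,0,0,0,0],
    [0.3,0,-0.5,0,0,0,0],
    [0.3,0,0,0,0,0,0],
  ],
)

```text
time: 22.2
position: [0.6031, -0.2743, 0.0789]
orientation: [[-0.974, 0.226, -0.0], [0.226, 0.974, -0.0], [0.0, -0.0, -1.0]]
ft_force: [0.2, 3.6, 2.1]
grip_width: 0.302
```

```bash
python3 -c "
from h import *
force(8)
crop('c7.png')"
```

```text
22.6 TCP [ 0.60311149 -0.27427376  0.07896619] F tool [ 0.4   2.79 -1.02] sd [0.57 0.61 0.44] 0.30131201328826807
```

View pics/c7.png

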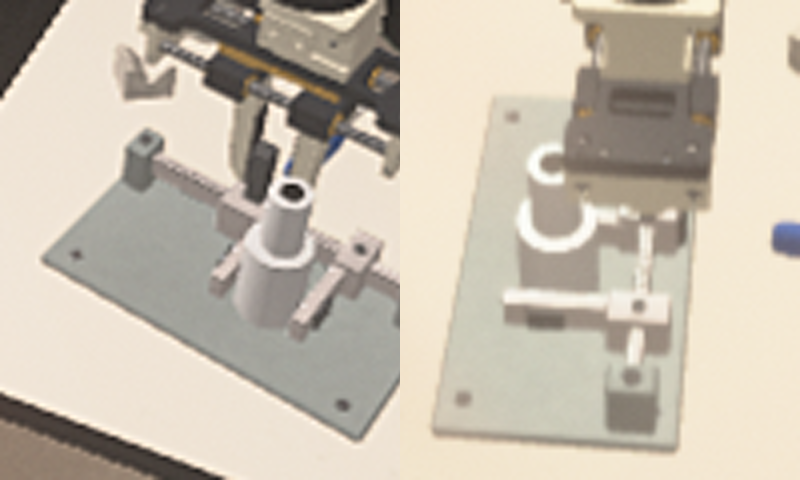

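Request:
servo_tool(
  series=[
    [0.3,0,-0.5,0,0,0,0],
    [0.3,0,-0.5,0,0,0,0],
    [0.3,0,-0.5,0,0,0,0],
    [0.3,0,0,0,0,0,0],
  ],
)

```text
time: 23.1
position: [0.6028, -0.2757, 0.079]
orientation: [[-0.974, 0.226, -0.0], [0.226, 0.974, -0.0], [0.0, -0.0, -1.0]]
ft_force: [-0.4, 3.6, 0.9]
grip_width: 0.304
```

```bash
python3 -c "
from h import *
force(8)"
```

```text
23.5 TCP [ 0.60277222 -0.27566945  0.07893977] F tool [ 0.41  3.12 -1.05] sd [0.48 0.46 0.39] 0.2970324021903608
```

Request:
servo_tool(
  series=[
    [0.3,0,-0.5,0,0,0,0],
    [0.3,0,-0.5,0,0,0,0],
    [0.3,0,0,0,0,0,0],
  ],
)

```text
time: 23.8
position: [0.6025, -0.2766, 0.079]
orientation: [[-0.974, 0.226, -0.0], [0.226, 0.974, 0.0], [0.0, 0.0, -1.0]]
ft_force: [1.3, 2.8, 2.4]
grip_width: 0.301
```

```bash
python3 -c "
from h import *
force(8)
for c in ['side','scene','wrist']:
  snap(c)
  for t in ['stepped_sleeve']: print(c,t,[(q['xy'],round(q['confidence'],2)) for q in imaging.pinpoint(c,t)[:1]])"
```

```text
24.2 TCP [ 0.60255725 -0.27666213  0.07895064] F tool [ 0.41  2.57 -1.34] sd [0.51 0.43 0.25] 0.3020072505474405
side stepped_sleeve [([237.0, 291.2], 0.62)]
scene stepped_sleeve [([339.7, 255.8], 0.84)]
wrist stepped_sleeve [([207.6, 150.8], 0.64)]
```

Request:
servo_tool(
  series=[
    [0.3,0,-0.5,0,0,0,0],
    [0.3,0,-0.5,0,0,0,0],
    [0.3,0,0,0,0,0,0],
  ],
)

```text
time: 24.8
position: [0.6024, -0.2776, 0.079]
orientation: [[-0.974, 0.226, 0.0], [0.226, 0.974, 0.0], [0.0, 0.0, -1.0]]
ft_force: [0.2, 3.5, 1.9]
grip_width: 0.298
```

```bash
python3 -c "
from h import *
force(8)"
```

```text
25.2 TCP [ 0.60234144 -0.2775628   0.07895196] F tool [ 0.59  3.17 -1.42] sd [0.29 0.5  0.32] 0.2963065736473325
```

Request:
servo_tool(
  series=[
    [0.3,0,-0.5,0,0,0,0],
    [0.3,0,0,0,0,0,0],
  ],
)

```text
time: 25.4
position: [0.6022, -0.2781, 0.0789]
orientation: [[-0.974, 0.226, -0.0], [0.226, 0.974, 0.0], [0.0, 0.0, -1.0]]
ft_force: [-0.6, 3.4, 2.9]
grip_width: 0.301
```

```bash
python3 -c "
from h import *
force(8);crop('c8.png')"
```

```text
25.8 TCP [ 0.60224595 -0.27809934  0.07894201] F tool [ 0.7   2.68 -1.19] sd [0.21 0.37 0.32] 0.30353675804679164
```

View pics/c8.png

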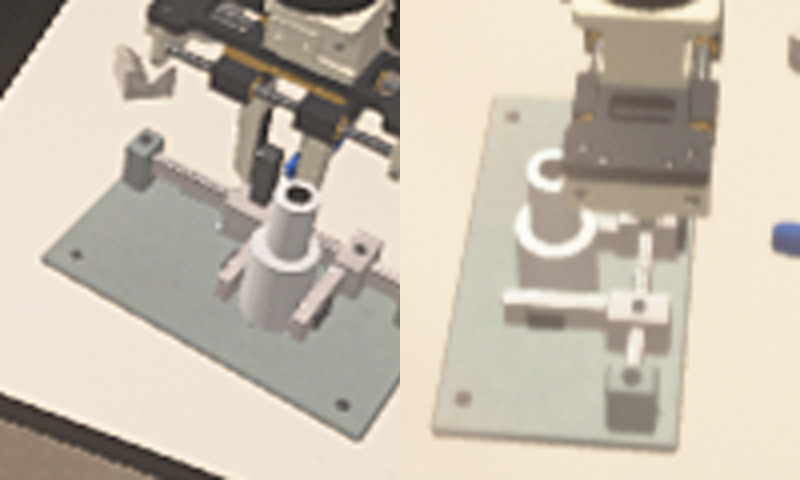

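The sleeve is still sliding evenly; its bore went from (292,190) to (297,194) and it nearly touches the fixed jaw. From here I'll track force and bore position numerically.

```bash
cat >> h.py <<'E'
def bore():
    g=cv2.cvtColor(np.ascontiguousarray(snap('scene')),cv2.COLOR_RGB2GRAY).astype(float)
    x0,y0=338,222; c=np.clip(110-g[y0:236,x0:354],0,None); yy,xx=np.mgrid[y0:236,x0:354]
    print('bore',(c*xx).sum()/c.sum(),(c*yy).sum()/c.sum(),c.sum())
E
python3 -c "
from h import *
bore()"
```

```text
bore 342.4712202609363 226.36300844205678 1303.0
```

Request:
servo_tool(
  series=[
    [0.3,0,-0.5,0,0,0,0],
    [0.3,0,-0.5,0,0,0,0],
    [0.3,0,0,0,0,0,0],
  ],
)

```text
time: 26.25
position: [0.602, -0.2791, 0.0789]
orientation: [[-0.974, 0.226, -0.0], [0.226, 0.974, -0.0], [0.0, -0.0, -1.0]]
ft_force: [-0.2, 3.3, 1.0]
grip_width: 0.297
```

```bash
python3 -c "
from h import *
force(8);bore()"
```

```text
26.65 TCP [ 0.60198959 -0.27911435  0.07894499] F tool [ 0.83  2.64 -1.35] sd [0.5  0.8  0.31] 0.3022325782615901
bore 342.386798679868 226.36303630363037 1515.0
```

Request:
servo_tool(
  series=[
    [0.3,0,-0.5,0,0,0,0],
    [0.3,0,0,0,0,0,0],
  ],
)

```text
time: 26.9
position: [0.6019, -0.2794, 0.0789]
orientation: [[-0.974, 0.226, -0.0], [0.226, 0.974, 0.0], [0.0, 0.0, -1.0]]
ft_force: [0.4, 3.4, 1.4]
grip_width: 0.301
```

```bash
python3 -c "
from h import *
force(8);bore()"
```

```text
27.3 TCP [ 0.6019286  -0.27944222  0.07896846] F tool [ 0.7   3.59 -1.44] sd [0.5  0.46 0.49] 0.29920750290309545
bore 342.3508430609598 226.34954604409856 1542.0
```

```bash
cat >> h.py <<'E'
def bore():
    r=[]
    for _ in range(3):
        g=cv2.cvtColor(np.ascontiguousarray(snap('scene')),cv2.COLOR_RGB2GRAY)[222:236,338:354].astype(float)
        c=cv2.resize(g,None,fx=8,fy=8,interpolation=2)
        n,l,st,ce=cv2.connectedComponentsWithStats((c<100).astype(np.uint8))
        i=1+np.argmin(np.hypot(*(ce[1:]-[50,52]).T)); r.append([*(ce[i]/8+[338,222]),st[i,4]])
    print('bore',np.mean(r,0).round(2))
E
python3 -c "
from h import *
bore()"
```

```text
bore [ 344.93  228.83 1063.33]
```

Request:
servo_tool(
  series=[
    [0.3,0,-0.4,0,0,0,0],
    [0.3,0,0,0,0,0,0],
  ],
)

```text
time: 27.7
position: [0.6018, -0.2798, 0.079]
orientation: [[-0.974, 0.226, 0.0], [0.226, 0.974, 0.0], [-0.0, 0.0, -1.0]]
ft_force: [0.4, 4.7, 1.3]
grip_width: 0.296
```

```bash
python3 -c "
from h import *
force(10);bore()"
```

```text
28.2 TCP [ 0.60181895 -0.27988242  0.07892204] F tool [ 0.77  4.27 -1.61] sd [0.4  0.38 0.56] 0.29705067601087476
bore [ 344.93  228.82 1064.  ]
```

Force rises about 1.6 N/mm while the bore stays still, so the sleeve is nipped lightly against the fixed jaw. Backing the finger off slowly, then opening and leaving upward.

Request:
servo_tool(
  series=[
    [0.3,0,0.4,0,0,0,0],
    [0.3,0,0.4,0,0,0,0],
    [0.3,0,0.5,0,0,0,0],
    [0.3,0,0.7,0,0,0,0],
    [0.3,0,1,0,0,0,0],
    [0.3,0,1,0,0,0,0],
    [0.3,0,1,0,0,0,0],
    [0.3,0,1,0,0,0,0],
    [0.5,0,0,0,0,0,0],
    [0.5,0,0,0,0,0,0],
    [0.5,0,0,0,0,0,0],
    [0.5,0,0,0,0,0,0],
  ],
)

```text
time: 29.55
position: [0.6032, -0.2741, 0.0789]
orientation: [[-0.974, 0.226, -0.0], [0.226, 0.974, -0.0], [0.0, -0.0, -1.0]]
ft_force: [0.6, -0.9, 0.8]
grip_width: 0.495
```

```bash
python3 -c "
from h import *
force(6);bore()"
```

```text
29.85 TCP [ 0.60317153 -0.27411328  0.07897098] F tool [0.03 0.44 0.08] sd [0.59 0.4  0.59] 0.5022003181494908
bore [ 344.92  228.83 1061.  ]
```

Request:
servo_tool(
  series=[
    [0.5,0,0,-5,0,0,0],
    [0.5,0,0,-12,0,0,0],
    [0.5,0,0,-20,0,0,0],
    [0.5,0,0,-30,0,0,0],
    [0.5,0,0,-40,0,0,0],
    [0.5,0,0,-40,0,0,0],
    [0.5,0,0,-40,0,0,0],
    [0.5,0,0,-30,0,0,0],
    [0.5,0,0,0,0,0,0],
    [0.5,0,0,0,0,0,0],
  ],
)

```text
time: 31.0
position: [0.6034, -0.2742, 0.2977]
orientation: [[-0.974, 0.226, 0.002], [0.226, 0.974, -0.002], [-0.003, -0.001, -1.0]]
ft_force: [-0.7, 0.0, 0.0]
grip_width: 0.499
```

```bash
python3 -c "
from h import *
s=status.read_state();print(s['time'],s['position'],s['ft_force']);bore()
im=snap('wrist')[:,:,::-1]
a=cv2.resize(snap('scene')[200:275,290:370,::-1],None,fx=5,fy=5,interpolation=2)
b=cv2.resize(im[90:190,125:265],None,fx=375/100,fy=375/100,interpolation=2)
o=np.hstack([a,b])[:,:800];cv2.imwrite('pics/fin.png',o);print(o.shape)"
```

```text
31.0 [ 0.60335995 -0.27417798  0.29769056] [-0.72143565  0.04385539  0.04810538]
bore [ 344.92  228.84 1073.  ]
(375, 800, 3)
```

View pics/fin.png

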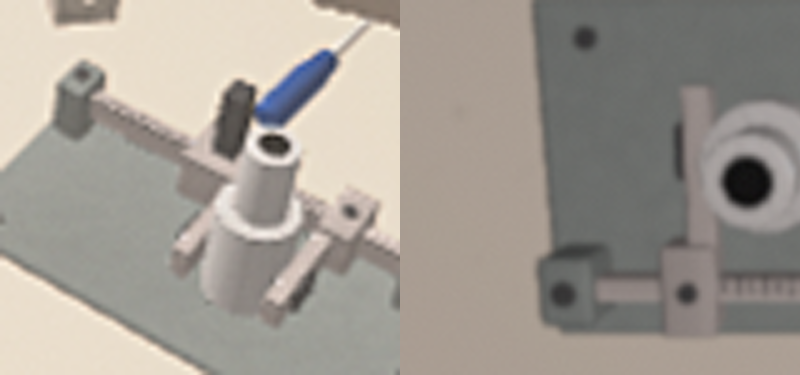

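The scene view shows the sleeve upright with a jaw against each side and nothing touching it; the bore has not moved since the nip. Handing in.

```bash
python3 -c "
from h import *
print(ctrl.close_job())"
```

```text
the job is handed in; nothing more can be done
None
```

The stepped sleeve is upright, thick end down, on the calliper base, with the movable jaw closed on it against the fixed jaw. I handed the job in at about 31 s of the 61 s allowed. I set the sleeve down with about 6 N and let go. Then I pushed the thumb post with one finger until the sleeve met the fixed jaw.

**Nip:** While the sleeve was sliding, the push was about 2–3 N. At the end it rose at about 1.6 N/mm to 4.3 N while the bore stayed still in the image, which is what a light nip should look like.

**After release:** The bore did not move when I backed the finger off and raised the arm. Wrist force was about zero and nothing was being touched.

**What I could not check well:**
- **Jaw squareness:** I did not measure the swing. From the forces I estimate about 0.035 rad at the peak and at most 0.02 rad now, held by the carriage friction.
- **Camera tracking:** My first bore tracker picked up wrong pixels, so I replaced it. The network's sleeve position was too coarse to follow the last few millimetres.
- **Last wrist crop:** It cut off the movable jaw, so the jaw's contact with the sleeve rests on the scene view and the forces.
- **Other things on the table:** I saw no contact with any of them, but I did not measure their positions again at the end.

I viewed 11 pictures, one over the budget.

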